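# Let one tin out of the pantry tin rack

## Task

Get the largest tin (the one with the paper label) out of the tin rack: with closed fingertips, push the rack's catch tray sideways until it is squarely in front of that tin's lane, then press down the paddle at the back of that lane's lever until the tin has rolled out under the lifted gate into the tray, and let the lever come back up so that the gate is shut again. Grasp nothing and do not touch the tins or the gates; the other two tins stay behind their gates and the things round the rack stay where they are.

Things in the scene. Friction and masses are not known exactly. Their poses are not given: they have to be found in the camera images.
- rack: wooden tin rack fixed on the worktop, 304 mm wide. Origin mid-width at the foot; x to its back, y to its left, z up. Three lanes, centres y = +88, 0, -88 mm, 80 mm wide, sloping 12 degrees down to the front. Dividers 77 mm high, posts (x = 20 mm) to 136 mm carry an axle at z = 121 mm with a rocking lever per lane: gate in front (x = -60 mm), paddle behind (x = 74 mm). A tray slides in front
- tray (a joint): sideways slide of the wooden catch tray, in m: 0 in front of the middle lane, +0.088 in front of the left lane (rack's +y), -0.088 in front of the right lane; travel -0.096 to +0.096. It takes about 2 N to move and stays where it is left
- tray_mid (a point): centre of the catch tray's inner floor, 14.5 mm above the worktop, at x = -122 mm in the rack's frame; axes as the rack's. Tray outside 84 (x) by 108 (y) mm, inside 72 by 96; front and side walls 6 mm thick, their tops 54 mm above the worktop; back wall only 7 mm above this floor, a tin rolls in over it
- tin_large: the largest tin: a 57 mm diameter, 72 mm long tin with a printed paper label round it, lying across one of the three lanes against its gate (which lane varies), ready to roll to the front. Origin on its axis at one end face (z runs along the axis, level)
- tin_large_mid (a point): middle of the largest tin, on its axis
- tin_squat: bare metal tin, 57 mm diameter but only 38 mm long, lying in another lane. Origin on its axis, 36 mm from its middle
- tin_squat_mid (a point): middle of the squat tin
- tin_slim: bare metal tin, 42 mm diameter, 76 mm long, lying in another lane. Origin on its axis, 36 mm from its middle
- tin_slim_mid (a point): middle of the slim tin
- lever_0 (a joint): rocking lever of the left (rack y = +88 mm) lane, rad: 0 at rest with the gate shut, grows as the paddle at the back is pressed down, 0.62 at its stop. A spring returns it; about 3 N on the paddle starts it and 7 N holds it at the stop. The largest tin clears the gate from about 0.55
- lever_0_pad (a point): centre of the top face of the paddle (32 mm in x by 38 mm in y) of the left (rack y = +88 mm) lane's lever; at rest 74 mm behind the rack's origin and 141 mm above the worktop, tilted 0.3 rad up to the back; goes down about 34 mm in a near upright arc of 57 mm radius round the axle to the stop
- gate_0: aluminium gate (a flat upright grille) of the left (rack y = +88 mm) lane, 64 mm wide, 84 mm high, 5 mm thick; origin at the middle of its top edge, at the front end of the lever; its lower edge swings up and to the front as the lever is pressed
- lever_1 (a joint): rocking lever of the middle (y = 0) lane, rad: 0 at rest with the gate shut, grows as the paddle at the back is pressed down, 0.62 at its stop. A spring returns it; about 3 N on the paddle starts it and 7 N holds it at the stop. The largest tin clears the gate from about 0.55
- lever_1_pad (a point): centre of the top face of the paddle (32 mm in x by 38 mm in y) of the middle (y = 0) lane's lever; at rest 74 mm behind the rack's origin and 141 mm above the worktop, tilted 0.3 rad up to the back; goes down about 34 mm in a near upright arc of 57 mm radius round the axle to the stop
- gate_1: aluminium gate (a flat upright grille) of the middle (y = 0) lane, 64 mm wide, 84 mm high, 5 mm thick; origin at the middle of its top edge, at the front end of the lever; its lower edge swings up and to the front as the lever is pressed
- lever_2 (a joint): rocking lever of the right (y = -88 mm) lane, rad: 0 at rest with the gate shut, grows as the paddle at the back is pressed down, 0.62 at its stop. A spring returns it; about 3 N on the paddle starts it and 7 N holds it at the stop. The largest tin clears the gate from about 0.55
- lever_2_pad (a point): centre of the top face of the paddle (32 mm in x by 38 mm in y) of the right (y = -88 mm) lane's lever; at rest 74 mm behind the rack's origin and 141 mm above the worktop, tilted 0.3 rad up to the back; goes down about 34 mm in a near upright arc of 57 mm radius round the axle to the stop
- gate_2: aluminium gate (a flat upright grille) of the right (y = -88 mm) lane, 64 mm wide, 84 mm high, 5 mm thick; origin at the middle of its top edge, at the front end of the lever; its lower edge swings up and to the front as the lever is pressed
- pepper_mill: dark turned wooden pepper mill, 55 mm across, 173 mm high, left of the rack; a bystander, to be left alone. Origin: centre of its underside
- kitchen_timer: round kitchen timer, 68 mm across, 46 mm high, left of the rack near its front; a bystander, to be left alone. Origin: centre of its underside
- honey_jar: glass jar with red lid, 65 mm across, 100 mm high, right of the rack; a bystander, to be left alone. Origin: centre of its underside
- brass_weight_0: small brass scale weight, 31 mm across, 36 mm high, right of the rack near its front; a bystander, to be left alone. Origin: centre of its underside
- lemon_1: lemon, 66x76x62 mm, on the worktop far to the left; a bystander, to be left alone. Origin: centre of its underside

How it is judged:
By the outcome, as a careful person would: the job done as asked, in the order asked, and still so for the second after the job is handed in, with the robot touching nothing.
It also fails if it takes over 48 s, if anything falls off the work surface, if the arm or the gripper's body presses on something with over 40 N, if the wrist force passes 120 N, or if a joint passes its speed limit or range.

## Robot

A 6-joint arm with a two-finger parallel gripper is mounted at the origin on a cart in front of the work surface, level with it; the furniture and walls round the work are solid. World frame = base frame: x ahead of the robot, y to its left, z up, the work surface at z = 0. Lengths are in m, angles in rad, forces in N, time in s.
With the tool pointing down it reaches from about 0.4 to 0.825 m from the base axis. Payload 7 kg.
Tool frame: the origin (TCP) lies midway between the tips of the shut fingers; the grasp point (between the pads) lies 19 mm behind it; y points along the fingers, z is the direction in which the jaws open and shut, and the axes are right-handed (so a half turn about y gives the same grasp; the last joint's range is limited). The gripper opens to 88 mm and grips with 3 to 60 N. Pads are 19 mm wide; open, the fingers measure 130 mm over their backs; the gripper's body (78 mm by 193 mm) begins 47 mm behind the grasp point.
Start: joints at [1.531, 0.359, 0.012, 0, -1.224, -0.288], TCP at [0.217, 0.639, 0.227] pointing down, gripper open.
Joint ranges: [-3.07, 3.07], [-1.43, 2.12], [-1.02, 1.25], [-3.03, 1.67], [-3.05, -0], [-3.03, 3.03]. Speed limits (rad/s): [2.39, 2.39, 3.01, 3.14, 3.14, 3.14].

## Interface

Orientations are given as [roll, pitch, yaw] about the fixed x, y, z axes, in that order (R = Rz(yaw) Ry(pitch) Rx(roll)).
In Python, from station import arm gives the robot as it stands.
- The arm moves only by the tool move_arm, never from a script. Its argument "deltas" is a list of rows, each an object with "dp": the shift along the tool's x, y, z in mm, a list of three; "rotation": the turn, a rotation vector about the tool's x, y, z in degrees, a list of three. A call has 1 to 5 rows; each row shifts and turns the pose as measured when the row begins, along the tool's axes as they then stand; what a row does not reach is not made up. A row lasts 1/12 s, in which the tool goes at most 41.7 mm and 7.16 degrees, less where a joint would pass 70% of its speed; a pose out of reach is approached as far as the arm can. A call is refused whole if a number of a shift passes 41.7 or a number of a turn 7.16, either way. A call with a gripper value outside its range is refused whole. "jaw" is the closure in counts, from 0 (fully open) to 255 (shut), set as the call begins (left out, the last holds). The fingers move at their own pace and stop on an object; "squeeze" is the grip in N (left out, the last holds). Time passes only in rows, so rows that do not move let the fingers close. It gives the time, the measured TCP pose, the force and the opening at its end, in the units of the state.
- arm.get_state(): the state, without advancing time (a new reading comes with each control period).
- arm.grab_frame(name): name is "scene" or "top" or "wrist"; returns a dict with "pixels" (400x640x3 uint8, red, green, blue), "z_map" (400x640 float32, m along the optical axis (not along the pixel's ray), 0 where there is no reading), "fx", "fy", "cx", "cy" (pixels), "k1" (the pictures are not rectified: a ray, as slopes to the right and down, at radius r is drawn at 1 + k1 r^2 times it, then the intrinsics apply), "cam_to_world" (4x4, takes a point from camera to world coordinates); the wrist camera has in their place "mount" (4x4, takes a point from camera to tool coordinates, whose origin is the TCP and whose axes are the tool frame's). Camera axes: x right, y down, z forward; pixel columns grow to the right and rows downward; lengths in m; the calibration is good to about 2 mm. A picture is of the moment at which its call begins: read the wrist's pose just before it.
- arm.job_done(): hands the job in, once; it reports no verdict.
The state is a dict: "t": time; "q": joint angles; "qd": joint speeds; "joint_efforts": joint torques, N m; "eef_pos": TCP position; "ee_rot": TCP orientation; "force": force on the tool from outside, world axes, zero at the start; "moment": the same for the moment, N m; "width": finger opening in m.
Only numpy, scipy, OpenCV 4.12 (cv2) and the standard library are available. Lean on these libraries where they do the work, as an engineer would, in place of code of your own. Each camera call takes 0.05 s, during which the arm holds its last target.

## Working session

There is one attempt and no reset: what is moved stays moved. The work goes in short steps, Python scripts to look and compute and a tool call to move; the robot and the scene stay as the last step left them, time stands still between calls to the robot, and variables do not carry over. Pictures are saved under pics/ and viewed, and the job is handed in when it is done.

Besides the shell and the picture viewer there is one more tool, called after "Call:" as name(argument=value, ...), one argument or row to a line, values as JSON. move_arm: Moves the arm, as the interface text tells. Its arguments: {"type":"object","properties":{"deltas":{"type":"array","items":{"type":"object","properties":{"dp":{"type":"array","items":{"type":"number"}},"rotation":{"type":"array","items":{"type":"number"}}}}},"jaw":{"type":"number"},"squeeze":{"type":"number"}},"required":["deltas"]}

```bash
mkdir -p pics; ls; python3 - <<'E'
from station import arm
import cv2,numpy as np
s=arm.get_state();print({k:np.round(v,3) for k,v in s.items()})
for n in ["scene","top"]:
    f=arm.grab_frame(n);cv2.imwrite(f"pics/{n}0.png",f["pixels"][:,:,::-1]);np.savez(f"{n}0.npz",**f)
    print(n,f["fx"],f["fy"],f["cx"],f["cy"],f["k1"],np.round(f["cam_to_world"],3).tolist())
E
```

```text
pics
{'t': np.float64(0.0), 'q': array([ 1.531,  0.359,  0.011, -0.   , -1.224, -0.288]), 'qd': array([-0.   , -0.001, -0.   , -0.   , -0.001,  0.001]), 'joint_efforts': array([-1.0000e-03, -5.8272e+01,  2.9304e+01,  6.9970e+00,  7.0000e-03,
       -0.0000e+00]), 'eef_pos': array([0.217, 0.639, 0.226]), 'ee_rot': array([-1.569,  0.   ,  2.814]), 'force': array([-0.249, -0.587, -1.143]), 'moment': array([-0.031, -0.074,  0.027]), 'width': np.float64(0.088)}
scene 389.3440886431672 389.3440886431672 324.24393873823533 200.01175433997136 -0.017354314595571373 [[0.771, -0.343, 0.536, -0.027], [-0.636, -0.4, 0.66, -0.513], [-0.012, -0.85, -0.527, 0.641], [0.0, 0.0, 0.0, 1.0]]
top 462.95350772511694 462.95350772511694 324.26095257393956 197.88968839055747 -0.10788050798076597 [[-0.012, -0.982, 0.191, 0.293], [-1.0, 0.014, 0.011, 0.146], [-0.014, -0.191, -0.982, 1.205], [0.0, 0.0, 0.0, 1.0]]
```

View pics/scene0.png

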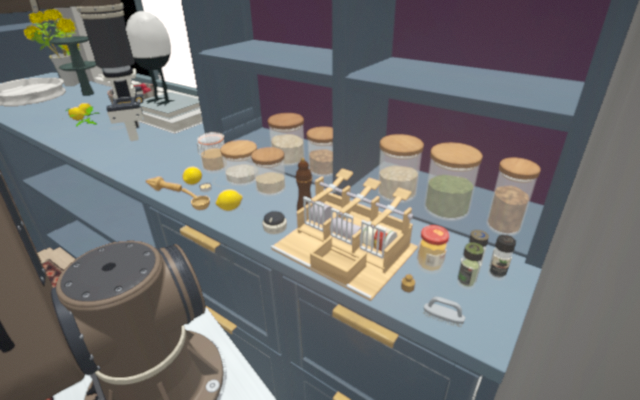

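View pics/top0.png

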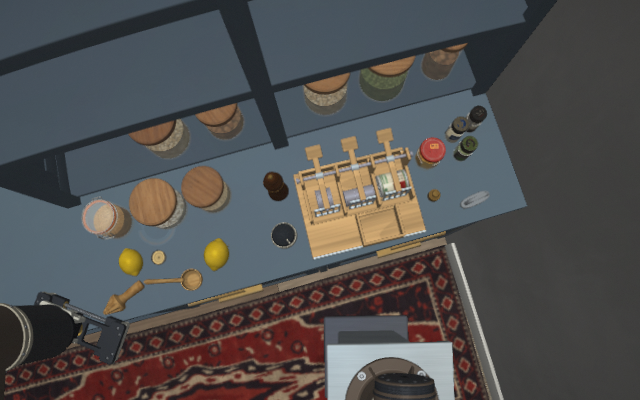

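```bash
cat > h.py <<'E'
import numpy as np,cv2
def load(n): return dict(np.load(n))
def pt(f,u,v,z=None):
    K=np.array([[f["fx"],0,f["cx"]],[0,f["fy"],f["cy"]],[0,0,1]],float)
    p=cv2.undistortPoints(np.array([[[u,v]]],float),K,np.array([float(f["k1"]),0,0,0]))[0,0]
    T=f["cam_to_world"];d=T[:3,:3]@np.array([p[0],p[1],1]);o=T[:3,3]
    if z is None: s=float(f["z_map"][int(round(v)),int(round(u))])
    else: s=(z-o[2])/d[2]
    return o+d*s
def proj(f,P):
    T=np.linalg.inv(f["cam_to_world"]);c=T[:3,:3]@np.asarray(P)+T[:3,3]
    a=c[:2]/c[2];a=a*(1+float(f["k1"])*(a@a));return float(f["fx"])*a[0]+float(f["cx"]),float(f["fy"])*a[1]+float(f["cy"])
E
python3 - <<'E'
from h import *
f=load("top0.npz");im=f["pixels"][:,:,::-1]
cv2.imwrite("pics/topz.png",cv2.resize(im[120:265,260:450],None,fx=4.2,fy=4.1,interpolation=cv2.INTER_CUBIC)[:600,:800])
f=load("scene0.npz");im=f["pixels"][:,:,::-1]
cv2.imwrite("pics/scenez.png",cv2.resize(im[150:295,260:460],None,fx=4,fy=4,interpolation=cv2.INTER_CUBIC))
E
```

```text
(no output)
```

View pics/topz.png

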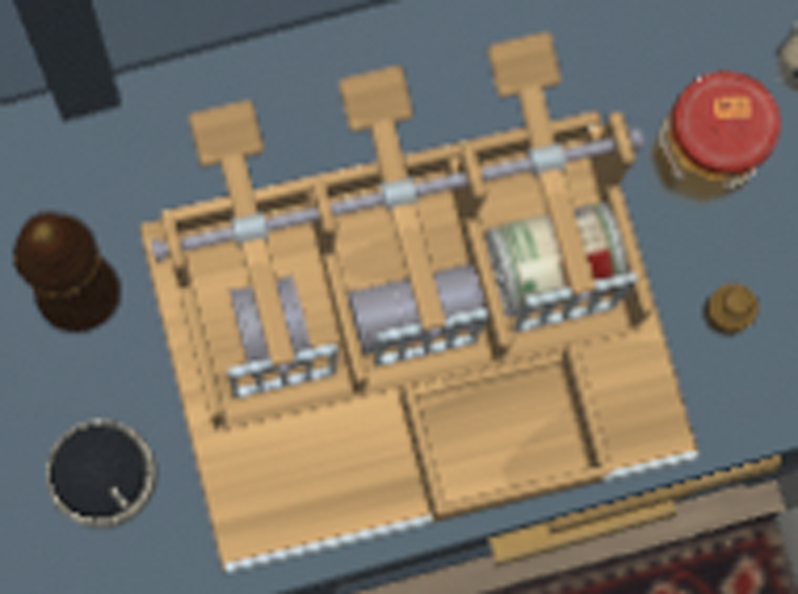

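View pics/scenez.png

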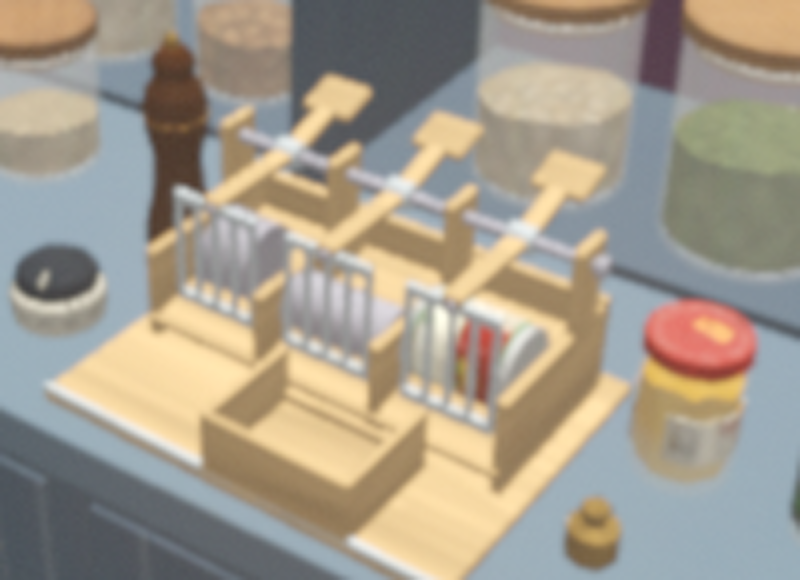

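The labelled tin is in the right lane (top zoom ≈ 560,260), and the tray is near the middle (≈ 505,440). Next I measure the paddles and tray.

```bash
cat >> h.py <<'E'
def cloud(f):
    K=np.array([[f["fx"],0,f["cx"]],[0,f["fy"],f["cy"]],[0,0,1]],float)
    v,u=np.mgrid[0:400,0:640]
    p=cv2.undistortPoints(np.stack([u,v],-1).reshape(-1,1,2).astype(float),K,np.array([float(f["k1"]),0,0,0])).reshape(400,640,2)
    z=f["z_map"].astype(float);c=np.dstack([p*z[...,None],z])
    T=f["cam_to_world"];return c@T[:3,:3].T+T[:3,3]
E
python3 - <<'E'
from h import *
f=load("top0.npz");W=cloud(f)
roi=np.zeros((400,640),bool);roi[120:265,290:430]=1
print("table z",np.median(W[225:240,270:276,2]) , "board",W[235,320])
hsv=cv2.cvtColor(f["pixels"],cv2.COLOR_RGB2HSV);wood=(hsv[...,1]>70)&(hsv[...,0]<25)
m=roi&wood&(W[...,2]>0.128)&(W[...,2]<0.165)
n,l,st,ce=cv2.connectedComponentsWithStats(m.astype(np.uint8))
P=[]
for i in range(1,n):
    if st[i,4]>80:
        w=W[l==i];c,s,a=cv2.minAreaRect(w[:,:2].astype(np.float32)*1000)
        print(st[i],np.round(w.mean(0),4),np.round(c),np.round(s),a)
# tray: rays on plane z=.054 for top rim
m=roi&wood&(np.abs(W[...,2]-0.054)<0.006)
n,l,st,ce=cv2.connectedComponentsWithStats(m.astype(np.uint8))
for i in range(1,n):
    if st[i,4]>30: print('54',st[i],np.round(ce[i]),np.round(W[l==i].mean(0),4))
for name,u,v in [("mill",273,178),("timer",284,235),("jar",432,147),("weight",434,195)]: print(name,W[v,u])
print("lowest things above the right paddle: ",)
for r in range(60,150,10): print(r,[np.round(W[r,c],2).tolist() for c in (320,360,388,420)])
E
```

```text
table z 0.03283059729728255 board [0.42815594 0.1717543  0.00700107]
[376 128  17  28 255] [0.6427 0.0098 0.14  ] [636.   9.] [62. 36.] 10.737926483154297
[341 137  17  27 257] [0.6234 0.0952 0.14  ] [616.  93.] [61. 36.] 12.312493324279785
[305 145  18  28 266] [0.6042 0.1808 0.1402] [597. 179.] [62. 36.] 13.439366340637207
54 [394 159   8   8  33] [398. 162.] [ 0.6087 -0.032   0.0514]
54 [376 162  15  11  81] [383. 166.] [0.5981 0.0065 0.0503]
54 [359 166  11   9  42] [364. 169.] [0.5906 0.0557 0.0512]
54 [340 170  14  12  88] [346. 175.] [0.5776 0.1024 0.0504]
54 [323 174  15  13  82] [330. 179.] [0.5662 0.1448 0.0506]
54 [304 179  15  15  95] [311. 184.] [0.555  0.1929 0.0504]
54 [356 203  49  43 265] [382. 229.] [0.4353 0.0167 0.055 ]
mill [0.54440747 0.27598139 0.16385494]
timer [0.42461832 0.26133708 0.04863876]
jar [ 0.63252847 -0.11120524  0.10320519]
weight [ 0.52433671 -0.12480163  0.03430406]
lowest things above the right paddle: 
60 [[0.73, 0.16, 0.38], [0.73, 0.08, 0.38], [0.74, 0.02, 0.36], [0.92, -0.12, 0.01]]
70 [[0.71, 0.16, 0.38], [0.84, 0.06, 0.12], [0.79, 0.0, 0.2], [0.88, -0.11, 0.03]]
80 [[0.77, 0.16, 0.19], [0.83, 0.06, 0.07], [0.79, -0.0, 0.16], [0.85, -0.11, 0.02]]
90 [[0.75, 0.16, 0.19], [0.83, 0.06, 0.02], [0.79, -0.01, 0.1], [0.83, -0.11, 0.01]]
100 [[0.75, 0.17, 0.13], [0.8, 0.06, 0.02], [0.79, -0.02, 0.03], [0.79, -0.11, 0.02]]
110 [[0.75, 0.17, 0.06], [0.77, 0.06, 0.01], [0.77, -0.02, 0.01], [0.77, -0.11, -0.0]]
120 [[0.74, 0.17, 0.01], [0.74, 0.06, 0.0], [0.74, -0.02, 0.0], [0.74, -0.11, -0.0]]
130 [[0.72, 0.17, 0.0], [0.72, 0.06, -0.0], [0.66, 0.0, 0.15], [0.71, -0.11, -0.0]]
140 [[0.69, 0.17, -0.0], [0.69, 0.06, 0.0], [0.64, 0.0, 0.14], [0.68, -0.1, -0.0]]
```

```bash
python3 - <<'E'
from h import *
f=load("top0.npz");W=cloud(f)
yaw=np.arctan2(.0385,.171);ex=np.array([np.cos(yaw),np.sin(yaw)]);ey=np.array([-np.sin(yaw),np.cos(yaw)])
hsv=cv2.cvtColor(f["pixels"],cv2.COLOR_RGB2HSV);wood=(hsv[...,1]>70)&(hsv[...,0]<25)
X=W[...,:2]@ex;Y=W[...,:2]@ey
roi=np.zeros((400,640),bool);roi[120:265,290:430]=1
m=roi&wood&(W[...,2]>0.128)&(W[...,2]<0.165)
n,l,st,ce=cv2.connectedComponentsWithStats(m.astype(np.uint8))
org=[]
for i in range(1,n):
    if st[i,4]<80: continue
    s=l==i;yc=np.median(Y[s]);s2=s&(abs(Y-yc)>9)
    x0,x1=X[s2].min(),X[s2].max();y0,y1=Y[s].min(),Y[s].max()
    print("pad",x0,x1,y0,y1,"mid",(x0+x1)/2,(y0+y1)/2,W[s2][:,2].min(),W[s2][:,2].max()); org.append(((x0+x1)/2,(y0+y1)/2))
org=np.array(org)
# origin
ox=org[:,0].mean()-.074; oy=org[:,1].mean(); print("yaw",np.degrees(yaw),"origin world",ex*ox+ey*oy)
rx=X-ox;ry=Y-oy
# tray
m=roi&wood&(np.abs(W[...,2]-0.054)<0.006)&(rx<-.07)&(rx>-.18)
print("tray rim x",rx[m].min(),rx[m].max(),"y",ry[m].min(),ry[m].max())
for lo in (-.15,-.13,-.11):
    mm=m&(abs(rx-lo)<.01);a=ry[mm];print(lo,a.min(),a[a<a.mean()].max(),a[a>a.mean()].min(),a.max())
for nme,u,v in [("mill",273,178),("timer",284,235),("jar",432,147),("weight",434,195)]: print(nme,rx[v,u],ry[v,u],W[v,u,2])
# shelf points
m=(W[...,2]>.25)&(W[...,2]<.8)&(W[...,0]>0.4)&(abs(ry)<.3)
for z in np.arange(.25,.8,.05):
    mm=m&(abs(W[...,2]-z)<.025)
    if mm.any(): print("z",round(z,2),"min rx",rx[mm].min(),mm.sum())
m=wood&roi&(abs(W[...,2]-.007)<.005)
print("board rx,ry",rx[m].min(),rx[m].max(),ry[m].min(),ry[m].max())
E
```

```text
Traceback (most recent call last):
ValueError: zero-size array to reduction operation minimum which has no identity
```

```bash
cat > m.py <<'E'
from h import *
import sys
f=load(sys.argv[1]);W=cloud(f)
yaw=np.arctan2(.0385,.171);ex=np.array([np.cos(yaw),np.sin(yaw)]);ey=np.array([-np.sin(yaw),np.cos(yaw)])
hsv=cv2.cvtColor(f["pixels"],cv2.COLOR_RGB2HSV);wood=(hsv[...,1]>70)&(hsv[...,0]<25)
X=W[...,:2]@ex;Y=W[...,:2]@ey
roi=np.zeros((400,640),bool);roi[120:265,290:430]=1
m=roi&wood&(W[...,2]>0.128)&(W[...,2]<0.165)
n,l,st,ce=cv2.connectedComponentsWithStats(m.astype(np.uint8))
org=[]
for i in range(1,n):
    if st[i,4]<80: continue
    s=l==i;yc=np.median(Y[s]);s2=s&(abs(Y-yc)>.011)
    x0,x1=X[s2].min(),X[s2].max();y0,y1=Y[s].min(),Y[s].max()
    print("pad",x0,x1,y0,y1,"mid",(x0+x1)/2,(y0+y1)/2,W[s2][:,2].min(),W[s2][:,2].max()); org.append(((x0+x1)/2,(y0+y1)/2))
org=np.array(org)
# origin
ox=org[:,0].mean()-.074; oy=org[:,1].mean(); print("yaw",np.degrees(yaw),"origin world",ex*ox+ey*oy)
rx=X-ox;ry=Y-oy
m=roi&wood&(np.abs(W[...,2]-0.054)<0.006)&(rx<-.07)&(rx>-.18)
print("tray rim x",rx[m].min(),rx[m].max(),"y",ry[m].min(),ry[m].max())
for lo in (-.15,-.13,-.11):
    mm=m&(abs(rx-lo)<.01);a=ry[mm];print(lo,a.min(),a[a<a.mean()].max(),a[a>a.mean()].min(),a.max())
for nme,u,v in [("mill",273,178),("timer",284,235),("jar",432,147),("weight",434,195)]: print(nme,rx[v,u],ry[v,u],W[v,u,2])
m=(W[...,2]>.25)&(W[...,2]<.8)&(W[...,0]>0.4)&(abs(ry)<.3)
for z in np.arange(.25,.8,.05):
    mm=m&(abs(W[...,2]-z)<.025)
    if mm.any(): print("z",round(z,2),"min rx",rx[mm].min(),mm.sum())
m=wood&roi&(abs(W[...,2]-.007)<.005)
print("board rx,ry",rx[m].min(),rx[m].max(),ry[m].min(),ry[m].max())
E
python3 m.py top0.npz
```

```text
pad 0.6233018343561496 0.6522269333531195 -0.14989931244161542 -0.11343416352894632 mid 0.6377643838546345 -0.13166673798528086 0.13456466812668078 0.14903268551814453
pad 0.6233687053300451 0.6508772389034313 -0.06256098826860686 -0.026135281736356247 mid 0.6371229721167382 -0.044348135002481553 0.13630863460851694 0.14907594870358376
pad 0.6229757052935904 0.6519758839087703 0.025377009585544976 0.062055860700559476 mid 0.6374757946011803 0.04371643514305223 0.13447722225088232 0.14855881016309258
yaw 12.68835618772788 origin world [0.55938074 0.08073906]
tray rim x -0.16397786741913967 -0.07207970382963502 y -0.13575731469380994 0.13225099287757425
-0.15 -0.0880356962609744 -0.03819017821495586 -0.03491181873987006 0.017706430955111107
-0.13 -0.09022845567824184 -0.08405932516382691 0.012227230428584611 0.017998507213499604
-0.11 -0.0900878136671946 -0.08425728768209656 0.012098456446229394 0.017982282167500314
mill 0.028276970027300785 0.19376319806010792 0.1638549436909813
timer -0.09180342394644658 0.20578795728857915 0.048638757839617686
jar 0.02920123349799386 -0.2033236193065211 0.1032051853232876
weight -0.07933481624325567 -0.19282388261884403 0.034304064344205853
z 0.25 min rx 0.14653274453866638 87
z 0.3 min rx 0.14603064264325016 193
z 0.35 min rx 0.14486591469517207 2241
z 0.4 min rx 0.14502988527669425 17926
z 0.45 min rx 0.14480692941868023 294
z 0.5 min rx 0.14562224884757113 363
z 0.55 min rx 0.1451089591838386 445
z 0.6 min rx 0.14523384952042684 519
z 0.65 min rx 0.1442455660479729 1536
z 0.7 min rx 0.14441749876706234 980
board rx,ry -0.15863383886420113 0.13370894609301787 -0.1840334516480508 0.15079996918003025
```

```bash
cat > go.py <<'E'
# usage: go.py rx ry z tilt_deg  -> remaining shift in tool axes (mm) and turn (deg); rack frame mm
from station import arm
import numpy as np,sys
from scipy.spatial.transform import Rotation as R
yaw=np.radians(12.69);O=np.array([.5594,.0807])
ex=np.array([np.cos(yaw),np.sin(yaw)]);ey=np.array([-np.sin(yaw),np.cos(yaw)])
s=arm.get_state();p=s["eef_pos"];T=R.from_euler("xyz",s["ee_rot"])
d=p[:2]-O;print("t",round(float(s["t"]),2),"rack pos mm",np.round(1000*np.array([d@ex,d@ey,p[2]]),1),"F rack",np.round([s["force"][:2]@ex,s["force"][:2]@ey,s["force"][2]],1),"w",round(float(s["width"]),3),"q",np.round(s["q"],2))
if len(sys.argv)>3:
    a=[float(v)/1000 for v in sys.argv[1:4]];tilt=float(sys.argv[4]) if len(sys.argv)>4 else 0
    g=np.r_[O+ex*a[0]+ey*a[1],a[2]]
    best=None
    for h in (0,180):
        G=R.from_euler("z",yaw)*R.from_euler("y",tilt and -tilt,degrees=True)*R.from_euler("xyz",[-90,0,h],degrees=True) if False else R.from_euler("z",yaw)*R.from_euler("y",-tilt,degrees=True)*R.from_euler("z",h,degrees=True)*R.from_euler("x",-90,degrees=True)
        rv=np.degrees((T.inv()*G).as_rotvec())
        if best is None or np.linalg.norm(rv)<np.linalg.norm(best): best=rv
    print("dp tool mm",np.round(1000*T.inv().apply(g-p),1),"turn deg",np.round(best,1))
E
python3 go.py -122 55 200
```

```text
t 0.1 rack pos mm [-211.3  619.5  225.7] F rack [ 0.4 -0.  -0.5] w 0.088 q [ 1.53  0.36  0.01 -0.   -1.22 -0.29]
dp tool mm [-370.9   26.4  434.8] turn deg [ -0.1 -31.5   0. ]
```

Call:
move_arm(
  deltas=[
    {"dp": [0,0,0],"rotation": [0,-6.3,0]},
    {"dp": [0,0,0],"rotation": [0,-6.3,0]},
    {"dp": [0,0,0],"rotation": [0,-6.3,0]},
    {"dp": [0,0,0],"rotation": [0,-6.3,0]},
    {"dp": [0,0,0],"rotation": [0,-6.3,0]},
  ],
  jaw=255,
)

```text
t: 0.52
eef_pos: [0.2168, 0.6372, 0.2228]
ee_rot: [-1.565, -0.003, -2.901]
force: [0.5, 0.6, 0.5]
width: 0.0599
```

```bash
python3 go.py -122 55 200
```

```text
t 0.52 rack pos mm [-212.   618.2  222.8] F rack [0.6 0.4 0.5] w 0.06 q [ 1.53  0.36  0.01 -0.   -1.22  0.28]
dp tool mm [-79.   25.9 564.7] turn deg [-0.3  1.1  0.2]
```

Call:
move_arm(
  deltas=[
    {"dp": [-5,0,40],"rotation": [0,0,0]},
    {"dp": [-5,0,40],"rotation": [0,0,0]},
    {"dp": [-5,0,40],"rotation": [0,0,0]},
    {"dp": [-5,0,40],"rotation": [0,0,0]},
    {"dp": [-5,0,40],"rotation": [0,0,0]},
  ],
)

```text
t: 0.93
eef_pos: [0.2889, 0.4479, 0.2177]
ee_rot: [-1.558, -0.006, -2.885]
force: [0.3, -0.2, 0.1]
width: 0.0265
```

```bash
python3 go.py -122 55 200
```

```text
t 0.93 rack pos mm [-183.2  417.6  217.7] F rack [ 0.2 -0.3  0.1] w 0.026 q [ 1.37  0.14 -0.3   0.   -1.14  0.46]
dp tool mm [-48.7  22.2 364.3] turn deg [-0.8  2.   0.4]
```

Call:
move_arm(
  deltas=[
    {"dp": [-5,0,40],"rotation": [0,0.5,0]},
    {"dp": [-5,0,40],"rotation": [0,0.5,0]},
    {"dp": [-5,0,40],"rotation": [0,0.5,0]},
    {"dp": [-5,0,40],"rotation": [0,0.5,0]},
    {"dp": [-5,0,40],"rotation": [0,0,0]},
  ],
)

```text
t: 1.35
eef_pos: [0.3599, 0.2521, 0.2191]
ee_rot: [-1.556, -0.007, -2.92]
force: [1.2, -0.4, -0.5]
width: 0.0006
```

```bash
python3 go.py -122 55 200
```

```text
t 1.35 rack pos mm [-157.   211.   219.1] F rack [ 1.1 -0.7 -0.5] w 0.001 q [ 1.07 -0.03 -0.48  0.   -1.13  0.72]
dp tool mm [-35.1  21.1 155.7] turn deg [-0.8  0.   0.4]
```

Call:
move_arm(
  deltas=[
    {"dp": [-8,0,38],"rotation": [-0.4,0,0.2]},
    {"dp": [-8,0,38],"rotation": [-0.4,0,0.2]},
    {"dp": [-8,10,38],"rotation": [0,0,0]},
    {"dp": [-8,10,37],"rotation": [0,0,0]},
    {"dp": [0,0,0],"rotation": [0,0,0]},
  ],
)

```text
t: 1.77
eef_pos: [0.4253, 0.099, 0.2002]
ee_rot: [-1.572, 0.003, -2.922]
force: [0.5, -0.4, -0.4]
width: 0.0003
```

```bash
python3 go.py -122 55 32; python3 - <<'E'
from station import arm
import cv2
f=arm.grab_frame("wrist");cv2.imwrite("pics/w1.png",f["pixels"][:,:,::-1])
E
```

```text
t 1.77 rack pos mm [-126.8   47.4  200.2] F rack [ 0.4 -0.5 -0.4] w 0.0 q [ 0.68 -0.03 -0.53 -0.   -1.07  1.11]
dp tool mm [ -4.3 168.2  -7.4] turn deg [ 0.1 -0.1 -0.1]
```

View pics/w1.png

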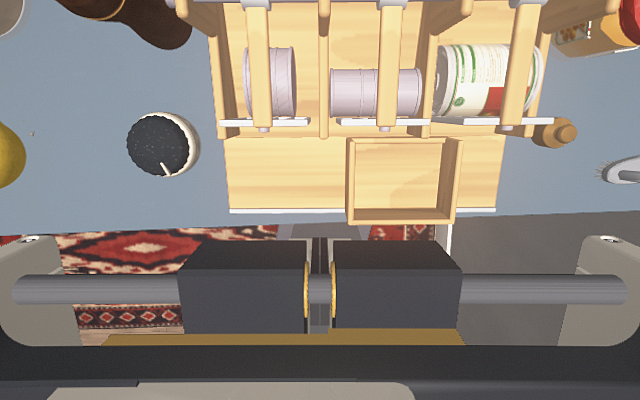

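The wrist view confirms the labelled tin in the right lane (≈ 485,80), with the tray at ≈ 345–460 px. Fingers are shut, so I descend to the left of the tray.

Call:
move_arm(
  deltas=[
    {"dp": [-4,35,-9],"rotation": [0,0,0]},
    {"dp": [0,35,0],"rotation": [0,0,0]},
    {"dp": [0,35,0],"rotation": [0,0,0]},
    {"dp": [0,30,0],"rotation": [0,0,0]},
    {"dp": [0,0,0],"rotation": [0,0,0]},
  ],
)

```text
t: 2.23
eef_pos: [0.4308, 0.1134, 0.0651]
ee_rot: [-1.577, 0.013, -2.927]
force: [-1.0, -0.5, -0.6]
width: 0.0002
```

```bash
python3 go.py -122 55 30
```

```text
t 2.23 rack pos mm [-118.3   60.1   65.1] F rack [-1.  -0.3 -0.6] w 0.0 q [ 0.7   0.15 -0.7   0.   -0.7   1.08]
dp tool mm [ 4.2 35.   5.4] turn deg [ 0.3 -0.4 -0.8]
```

Call:
move_arm(
  deltas=[
    {"dp": [4,18,2],"rotation": [0.2,0,-0.6]},
    {"dp": [0,16,0],"rotation": [0,0,0]},
    {"dp": [0,0,0],"rotation": [0,0,0]},
  ],
)

```text
t: 2.48
eef_pos: [0.4279, 0.1132, 0.032]
ee_rot: [-1.572, 0.002, -2.923]
force: [0.1, 0.5, -0.2]
width: 0.0006
```

```bash
python3 go.py -122 -13 30
```

```text
t 2.48 rack pos mm [-121.2   60.6   32. ] F rack [ 0.2  0.4 -0.2] w 0.001 q [ 0.71  0.21 -0.73 -0.   -0.62  1.08]
dp tool mm [ 0.6  1.9 73.6] turn deg [ 0.1 -0.1 -0.1]
```

Call:
move_arm(
  deltas=[
    {"dp": [0,0,10],"rotation": [0,0,0]},
    {"dp": [0,0,10],"rotation": [0,0,0]},
    {"dp": [0,0,8],"rotation": [0,0,0]},
    {"dp": [0,0,8],"rotation": [0,0,0]},
    {"dp": [0,0,8],"rotation": [0,0,0]},
  ],
)

```text
t: 2.9
eef_pos: [0.4408, 0.0713, 0.0378]
ee_rot: [-1.574, 0.008, -2.917]
force: [-0.8, 2.6, -2.0]
width: 0.0006
```

```bash
python3 go.py -122 -13 30;python3 - <<'E'
from station import arm
import cv2,numpy as np
f=arm.grab_frame("top");cv2.imwrite("pics/t2.png",cv2.resize(f["pixels"][120:265,260:450,::-1],None,fx=4,fy=4,interpolation=cv2.INTER_CUBIC));np.savez("t2.npz",**f)
E
python3 m.py t2.npz | grep -A4 -i rim
```

```text
t 2.9 rack pos mm [-117.8   16.9   37.8] F rack [-0.3  2.7 -2. ] w 0.001 q [ 0.6   0.21 -0.72 -0.   -0.63  1.19]
dp tool mm [ 4.3  7.7 29.9] turn deg [ 0.2  0.2 -0.5]
tray rim x -0.16396137428583674 -0.07367442669700808 y -0.13349287006346408 -0.0011817936584932118
-0.15 -0.10787434069025334 -0.06887583943153178 -0.06698494929450946 -0.0016206171546164355
-0.13 -0.10706546366520756 -0.10350380197483477 -0.10312024169303213 -0.10028462278845535
-0.11 -0.10609204774311279 -0.10321242906593617 -0.10316267257156092 -0.10035808165624541
mill 0.028854637733529698 0.1938142986603841 0.16156170008173176
```

View pics/t2.png

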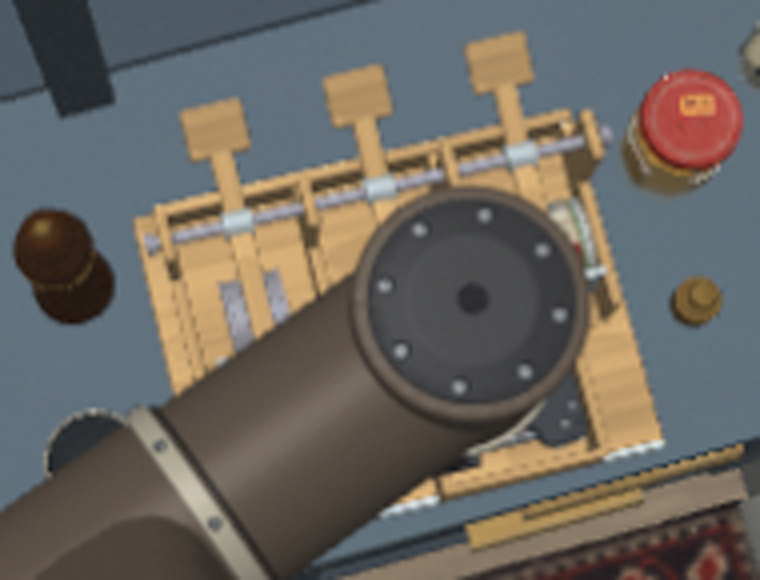

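The tray has moved with its right edge at ≈ -107 mm and needs about 35 mm more.

Call:
move_arm(
  deltas=[
    {"dp": [-2,3,8],"rotation": [0,0,-0.3]},
    {"dp": [-1,3,8],"rotation": [0,0,0]},
    {"dp": [0,2,7],"rotation": [0,0,0]},
    {"dp": [0,1,4],"rotation": [0,0,0]},
  ],
)

```text
t: 3.28
eef_pos: [0.4521, 0.0426, 0.0307]
ee_rot: [-1.576, 0.008, -2.92]
force: [-1.0, 1.4, 2.4]
width: 0.0003
```

```bash
python3 go.py -122 -17 30;python3 - <<'E'
from station import arm
import cv2,numpy as np
f=arm.grab_frame("top");np.savez("t3.npz",**f)
E
python3 m.py t3.npz | grep -A3 -i rim
```

```text
t 3.28 rack pos mm [-113.1  -13.6   30.7] F rack [-0.7  1.6  2.4] w 0.0 q [ 0.53  0.23 -0.71 -0.   -0.62  1.27]
dp tool mm [8.9 0.6 3.4] turn deg [ 0.3  0.  -0.4]
tray rim x -0.16365484852153306 -0.10481240635057743 y -0.13903932365466753 -0.032780393360433084
-0.15 -0.13870399706262282 -0.09274983499191022 -0.09011007629304374 -0.032780393360433084
-0.13 -0.13903932365466753 -0.13538867303069457 -0.1347557511765649 -0.13234936028092661
-0.11 -0.13888128478463113 -0.13616950708814218 -0.13527007561143256 -0.13288351830982986
```

Call:
move_arm(
  deltas=[
    {"dp": [3,0,4],"rotation": [0,0,0]},
    {"dp": [0,0,1],"rotation": [0,0,0]},
  ],
)

```text
t: 3.5
eef_pos: [0.4506, 0.0361, 0.0305]
ee_rot: [-1.575, 0.008, -2.921]
force: [-1.9, 1.9, 1.2]
width: 0.0004
```

```bash
python3 go.py -122 -17 30;python3 - <<'E'
from station import arm
import cv2,numpy as np
f=arm.grab_frame("top");np.savez("t3.npz",**f)
E
python3 m.py t3.npz | grep -A3 -i rim
```

```text
t 3.5 rack pos mm [-116.   -19.6   30.5] F rack [-1.4  2.2  1.2] w 0.0 q [ 0.52  0.23 -0.72 -0.   -0.62  1.28]
dp tool mm [ 6.   0.4 -2.6] turn deg [ 0.3 -0.  -0.5]
tray rim x -0.16394644956446353 -0.11394367631316044 y -0.1448100694251019 -0.03849600579350492
-0.15 -0.1448100694251019 -0.10120815347980286 -0.09728931519113035 -0.03849600579350492
-0.13 -0.1446847494457902 -0.14168518784305845 -0.14117404385103757 -0.13872196732079514
-0.11 -0.14360799471249794 -0.14137896760597277 -0.14064314725498533 -0.13917171834071065
```

Call:
move_arm(
  deltas=[
    {"dp": [2,0,-15],"rotation": [0,0,0]},
    {"dp": [0,0,-15],"rotation": [0,0,0]},
    {"dp": [0,-35,-5],"rotation": [0,0,0]},
    {"dp": [0,-40,0],"rotation": [0,0,0]},
    {"dp": [0,-40,0],"rotation": [0,0,0]},
  ],
)

```text
t: 3.97
eef_pos: [0.4326, 0.0662, 0.1402]
ee_rot: [-1.567, -0.015, -2.923]
force: [1.2, 1.4, 0.1]
width: 0.0004
```

Call:
move_arm(
  deltas=[
    {"dp": [0,-40,-41],"rotation": [0,0,0]},
    {"dp": [0,-30,-41],"rotation": [0,0,0]},
    {"dp": [0,0,-41],"rotation": [0,0,0]},
  ],
)

```text
t: 4.22
eef_pos: [0.4124, 0.1679, 0.203]
ee_rot: [-1.569, -0.007, -2.929]
force: [1.8, 1.5, 0.5]
width: 0.0006
```

```bash
python3 go.py 74 -88 230 15;python3 - <<'E'
from station import arm
import cv2,numpy as np
f=arm.grab_frame("top");np.savez("t4.npz",**f);cv2.imwrite("pics/t4.png",cv2.resize(f["pixels"][120:265,260:450,::-1],None,fx=4,fy=4,interpolation=cv2.INTER_CUBIC))
f=arm.grab_frame("scene");np.savez("s4.npz",**f);cv2.imwrite("pics/s4.png",cv2.resize(f["pixels"][150:295,260:460,::-1],None,fx=4,fy=4,interpolation=cv2.INTER_CUBIC))
E
python3 m.py t4.npz
```

```text
t 4.22 rack pos mm [-124.2  117.4  203. ] F rack [2.1 1.1 0.5] w 0.001 q [ 0.83 -0.01 -0.5  -0.   -1.09  0.96]
dp tool mm [-199.8  -28.   203.7] turn deg [-0.2 -0.5 15.4]
pad 0.6236646043785078 0.6523514028021947 -0.14922773194691574 -0.11356424268634581 mid 0.6380080035903513 -0.13139598731663077 0.13449971123661153 0.1499863832418582
pad 0.623292320339347 0.650881290608486 -0.0626329120783127 -0.02611088298225278 mid 0.6370868054739165 -0.04437189753028274 0.13383909742689637 0.14788246827057772
yaw 12.68835618772788 origin world [0.56908865 0.03804429]
tray rim x -0.16361675330078213 -0.07350727025446296 y -0.10150481843694917 0.005782020467685708
-0.15 -0.10068918172901972 -0.05055666412594764 -0.047672779548987104 0.005732709493349156
-0.13 -0.10150481843694917 -0.09476076985356915 -0.0008262195121038346 0.005419823365089074
-0.11 -0.10113089493274971 -0.09438435959195879 -6.59966355414654e-05 0.005782020467685708
mill 0.02898262844316768 0.23775653908501374 0.16081655520197957
timer -0.16876352337545902 0.2077390277503276 0.6272863257184934
jar 0.029179212940989352 -0.1596233104062876 0.10292030978508637
weight -0.07986162463905572 -0.14821670510282772 0.03736186578853351
z 0.25 min rx 0.14578794864401867 81
z 0.3 min rx -0.15720030187278516 821
z 0.35 min rx 0.1466216006820903 2199
z 0.4 min rx 0.1457444483870718 16633
z 0.45 min rx 0.1448600796470535 299
z 0.5 min rx 0.145783930808273 367
z 0.55 min rx -0.14647236137252384 464
z 0.6 min rx -0.14540315520602015 628
z 0.65 min rx -0.14555978660544144 4342
z 0.7 min rx 0.1454326244049413 360
board rx,ry -0.16283875774697282 0.13300449397529812 -0.14109447775158723 0.1942503825645028
```

View pics/t4.png

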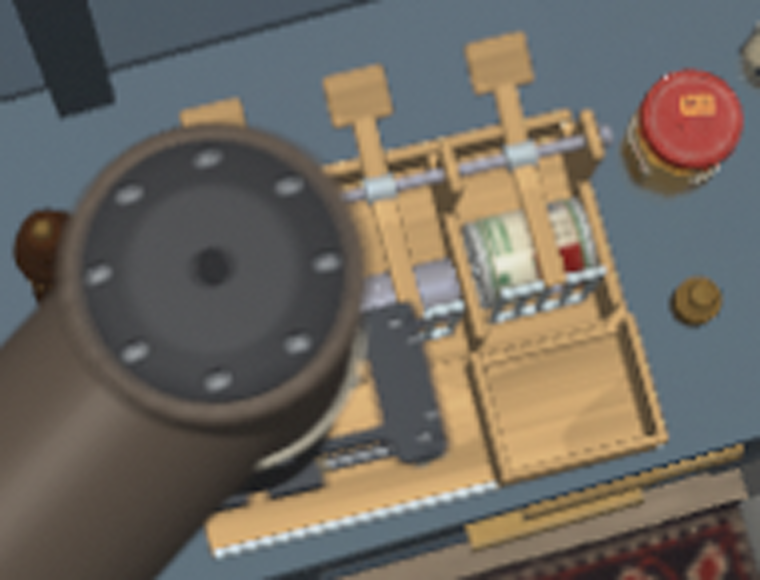

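View pics/s4.png

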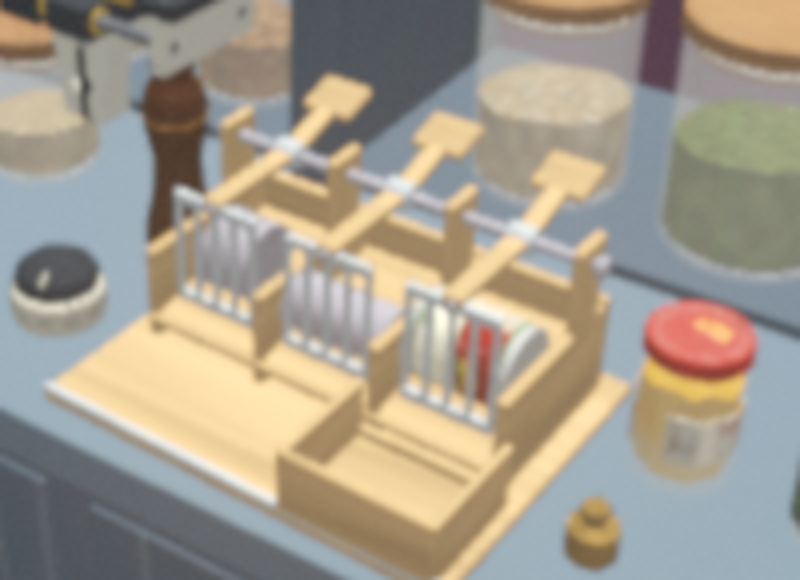

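```bash
python3 - <<'E'
from h import *
yaw=np.radians(12.69);O=np.array([.5594,.0807])
ex=np.array([np.cos(yaw),np.sin(yaw)]);ey=np.array([-np.sin(yaw),np.cos(yaw)])
for nm in ("top0.npz","t4.npz","scene0.npz","s4.npz"):
    f=load(nm);W=cloud(f);rx=(W[...,:2]-O)@ex;ry=(W[...,:2]-O)@ey;z=W[...,2]
    hsv=cv2.cvtColor(f["pixels"],cv2.COLOR_RGB2HSV);wood=(hsv[...,1]>70)&(hsv[...,0]<25)
    b=wood&(abs(z-.007)<.006)&(abs(rx)<.17)&(abs(ry)<.165)
    for x in (-.12,-.1,-.05,0,.05):
        a=ry[b&(abs(rx-x)<.006)]
        if len(a): print(nm,"board",x,a.min().round(4),a.max().round(4))
    d=wood&(abs(z-.077)<.012)&(rx<-.0)&(rx>-.06)&(abs(ry)<.16)
    h,e=np.histogram(ry[d],np.arange(-.16,.161,.004));print("div",[(round(e[i]+.002,3),int(h[i])) for i in range(len(h)) if h[i]>3])
    t=wood&(z>.046)&(z<.062)&(rx<-.085)&(rx>-.155)&(abs(ry)<.16)
    h,e=np.histogram(ry[t],np.arange(-.16,.161,.002));print("tray walls",[(round(e[i]+.001,3),int(h[i])) for i in range(len(h)) if h[i]>3])
E
```

```text
top0.npz board -0.12 -0.1518 0.1501
top0.npz board -0.1 -0.1517 0.15
top0.npz board -0.05 -0.1519 0.1501
top0.npz board 0 0.1362 0.1504
top0.npz board 0.05 0.137 0.1507
div [(np.float64(-0.134), 30), (np.float64(-0.13), 34), (np.float64(-0.126), 5), (np.float64(-0.11), 4), (np.float64(-0.086), 4), (np.float64(-0.05), 7), (np.float64(-0.046), 40), (np.float64(-0.042), 38), (np.float64(0.038), 9), (np.float64(0.042), 38), (np.float64(0.046), 34), (np.float64(0.126), 13), (np.float64(0.13), 41), (np.float64(0.134), 24)]
tray walls [(np.float64(-0.089), 11), (np.float64(-0.087), 20), (np.float64(-0.085), 32), (np.float64(-0.083), 6), (np.float64(0.013), 19), (np.float64(0.015), 24), (np.float64(0.017), 26), (np.float64(0.019), 5)]
t4.npz board -0.12 -0.134 -0.0152
t4.npz board -0.1 -0.1377 0.0579
t4.npz board -0.05 -0.1519 -0.1519
div [(np.float64(-0.134), 31), (np.float64(-0.13), 32), (np.float64(-0.126), 4), (np.float64(-0.114), 5), (np.float64(-0.106), 4), (np.float64(-0.086), 4), (np.float64(-0.05), 5), (np.float64(-0.046), 39), (np.float64(-0.042), 39)]
tray walls [(np.float64(-0.14
[... 1029 characters left out ...]
4.npz board -0.1 -0.1518 0.1484
s4.npz board -0.05 -0.151 -0.1343
s4.npz board 0 -0.1509 -0.135
s4.npz board 0.05 -0.1505 -0.1344
div [(np.float64(-0.134), 65), (np.float64(-0.13), 26), (np.float64(-0.11), 9), (np.float64(-0.106), 14), (np.float64(-0.102), 9), (np.float64(-0.094), 12), (np.float64(-0.09), 13), (np.float64(-0.086), 4), (np.float64(-0.046), 8), (np.float64(-0.042), 4), (np.float64(0.042), 6), (np.float64(0.046), 6), (np.float64(0.13), 7), (np.float64(0.134), 5)]
tray walls [(np.float64(-0.145), 22), (np.float64(-0.143), 44), (np.float64(-0.141), 22), (np.float64(-0.139), 11), (np.float64(-0.043), 16), (np.float64(-0.041), 50), (np.float64(-0.039), 20), (np.float64(-0.037), 8)]
```

Tray centre is at -91 mm against the lane centre at -88 mm, so it was pushed about 3 mm too far. I'll nudge it back from inside against its left wall.

Call:
move_arm(
  deltas=[
    {"dp": [0,0,41],"rotation": [0,0,0]},
    {"dp": [0,0,41],"rotation": [0,0,0]},
    {"dp": [0,5,41],"rotation": [0,0,0]},
    {"dp": [0,10,41],"rotation": [0,0,0]},
    {"dp": [0,10,35],"rotation": [0,0,0]},
  ],
)

```text
t: 4.73
eef_pos: [0.4546, -0.0204, 0.1759]
ee_rot: [-1.569, -0.007, -2.901]
force: [0.9, -0.4, -0.7]
width: 0.0005
```

```bash
python3 go.py -122 -93 36
```

```text
t 4.73 rack pos mm [-124.5  -75.6  175.9] F rack [ 0.8 -0.6 -0.7] w 0.0 q [ 0.39  0.04 -0.52  0.   -1.02  1.42]
dp tool mm [ -3.1 139.9  17.2] turn deg [-0.1  1.1  0.4]
```

Call:
move_arm(
  deltas=[
    {"dp": [-2,0,14],"rotation": [0,1.1,0]},
    {"dp": [0,35,0],"rotation": [0,0,0]},
    {"dp": [0,30,0],"rotation": [0,0,0]},
    {"dp": [0,15,0],"rotation": [0,0,0]},
    {"dp": [0,0,0],"rotation": [0,0,0]},
  ],
)

```text
t: 5.15
eef_pos: [0.4558, -0.0441, 0.0901]
ee_rot: [-1.568, -0.013, -2.931]
force: [-0.8, -0.8, -0.1]
width: 0.0004
```

```bash
python3 go.py -122 -93 36
```

```text
t 5.15 rack pos mm [-128.5  -99.    90.1] F rack [-0.9 -0.6 -0.1] w 0.0 q [ 0.34  0.15 -0.63  0.   -0.81  1.44]
dp tool mm [-7.1 54.  -6.2] turn deg [-0.2 -0.6  0.8]
```

Call:
move_arm(
  deltas=[
    {"dp": [-6,20,-7],"rotation": [0,-0.6,0.6]},
    {"dp": [0,20,0],"rotation": [0,0,0]},
    {"dp": [0,12,0],"rotation": [0,0,0]},
    {"dp": [0,0,0],"rotation": [0,0,0]},
  ],
)

```text
t: 5.48
eef_pos: [0.4593, -0.037, 0.0375]
ee_rot: [-1.567, -0.004, -2.919]
force: [-0.7, -0.7, 0.5]
width: 0.0004
```

```bash
python3 go.py -122 -58 36
```

```text
t 5.48 rack pos mm [-123.5  -92.8   37.5] F rack [-0.8 -0.5  0.5] w 0.0 q [ 0.35  0.23 -0.69  0.01 -0.65  1.44]
dp tool mm [ -1.5   1.3 -34.8] turn deg [-0.2  0.1  0.3]
```

Call:
move_arm(
  deltas=[
    {"dp": [0,0,-10],"rotation": [0,0,0]},
    {"dp": [0,0,-10],"rotation": [0,0,0]},
    {"dp": [0,0,-5],"rotation": [0,0,0]},
    {"dp": [0,0,0],"rotation": [0,0,0]},
  ],
)

```text
t: 5.82
eef_pos: [0.4543, -0.0102, 0.0403]
ee_rot: [-1.566, -0.003, -2.918]
force: [0.1, -0.8, -0.1]
width: 0.0004
```

```bash
python3 go.py -122 -58 36
```

```text
t 5.82 rack pos mm [-122.5  -65.6   40.3] F rack [-0.1 -0.8 -0.1] w 0.0 q [ 0.42  0.22 -0.7   0.01 -0.66  1.37]
dp tool mm [-0.6  4.2 -7.6] turn deg [-0.3  0.1  0.2]
```

Call:
move_arm(
  deltas=[
    {"dp": [0,2,-3],"rotation": [0,0,0]},
    {"dp": [0,0,-3],"rotation": [0,0,0]},
    {"dp": [0,0,0],"rotation": [0,0,0]},
  ],
)

```text
t: 6.07
eef_pos: [0.4538, -0.0026, 0.04]
ee_rot: [-1.567, 0.0, -2.916]
force: [0.7, -0.7, -0.4]
width: 0.0003
```

```bash
python3 go.py -122 -58 36
cat > tray.py <<'E'
from station import arm
from h import *
import sys
yaw=np.radians(12.69);O=np.array([.5594,.0807])
ex=np.array([np.cos(yaw),np.sin(yaw)]);ey=np.array([-np.sin(yaw),np.cos(yaw)])
for nm in ("top","scene"):
    f=arm.grab_frame(nm);np.savez(f"{nm}_{sys.argv[1]}.npz",**f);W=cloud(f);rx=(W[...,:2]-O)@ex;ry=(W[...,:2]-O)@ey;z=W[...,2]
    hsv=cv2.cvtColor(f["pixels"],cv2.COLOR_RGB2HSV);wood=(hsv[...,1]>70)&(hsv[...,0]<25)
    t=wood&(z>.046)&(z<.062)&(rx<-.085)&(rx>-.155)&(abs(ry)<.16)
    h,e=np.histogram(ry[t],np.arange(-.16,.161,.002));print(nm,"tray walls",[(round(float(e[i]+.001),3),int(h[i])) for i in range(len(h)) if h[i]>3])
    x0,y0=(260,120) if nm=="top" else (260,150)
    cv2.imwrite(f"pics/{nm}_{sys.argv[1]}.png",cv2.resize(f["pixels"][y0:y0+145,x0:x0+195,::-1],None,fx=4,fy=4,interpolation=cv2.INTER_CUBIC))
E
python3 tray.py a
```

```text
t 6.07 rack pos mm [-121.4  -58.1   40. ] F rack [ 0.5 -0.8 -0.4] w 0.0 q [ 0.43  0.22 -0.7   0.01 -0.65  1.36]
dp tool mm [ 0.6  4.  -0.1] turn deg [-0.2  0.2 -0. ]
top tray walls [(-0.139, 5)]
scene tray walls [(-0.143, 54), (-0.141, 24), (-0.139, 12), (-0.137, 5), (-0.041, 14), (-0.039, 8), (-0.037, 6)]
```

Call:
move_arm(
  deltas=[
    {"dp": [0,2,-2.5],"rotation": [0,0,0]},
    {"dp": [0,0,0],"rotation": [0,0,0]},
  ],
)

```text
t: 6.33
eef_pos: [0.4535, -0.0006, 0.038]
ee_rot: [-1.567, 0.001, -2.917]
force: [-0.3, -0.5, -0.0]
width: 0.0006
```

```bash
python3 go.py -122 -58 36; python3 tray.py b
```

```text
t 6.33 rack pos mm [-121.2  -56.    38. ] F rack [-0.4 -0.4 -0. ] w 0.001 q [ 0.44  0.22 -0.71  0.01 -0.64  1.35]
dp tool mm [0.8 2.  2. ] turn deg [-0.2  0.2 -0. ]
top tray walls [(-0.137, 4)]
scene tray walls [(-0.141, 53), (-0.139, 23), (-0.137, 15), (-0.135, 6), (-0.039, 13), (-0.037, 9), (-0.035, 7)]
```

The tray is now about -88 mm. I back off, rise, and move toward the right lane's paddle.

Call:
move_arm(
  deltas=[
    {"dp": [0,0,12],"rotation": [0,0,0]},
    {"dp": [0,-30,6],"rotation": [0,0,0]},
    {"dp": [0,-41,0],"rotation": [0,0,0]},
    {"dp": [0,-41,0],"rotation": [0,0,0]},
    {"dp": [0,-41,0],"rotation": [0,0,0]},
  ],
)

```text
t: 6.85
eef_pos: [0.4514, -0.0205, 0.1872]
ee_rot: [-1.565, -0.021, -2.919]
force: [1.5, -0.3, -0.9]
width: 0.0002
```

Call:
move_arm(
  deltas=[
    {"dp": [0,-41,0],"rotation": [0,0,0]},
    {"dp": [0,-20,0],"rotation": [0,0,5]},
    {"dp": [0,0,0],"rotation": [0,0,5]},
    {"dp": [0,0,0],"rotation": [0,0,5]},
    {"dp": [0,0,0],"rotation": [0,0,0]},
  ],
)

```text
t: 7.27
eef_pos: [0.4577, -0.0195, 0.262]
ee_rot: [-1.566, 0.267, -2.919]
force: [-1.6, -0.6, -1.1]
width: 0.0002
```

```bash
python3 go.py 74 -88 220 15; python3 tray.py c
```

```text
t 7.27 rack pos mm [-121.2  -75.4  262. ] F rack [-1.7 -0.2 -1.1] w 0.0 q [ 0.45 -0.21 -0.6   0.08 -0.93  1.31]
dp tool mm [-177.2   92.    12.4] turn deg [-0.2  0.1 -0.3]
top tray walls []
scene tray walls [(-0.141, 52), (-0.139, 22), (-0.137, 18), (-0.135, 6), (-0.039, 52), (-0.037, 24), (-0.035, 14), (-0.033, 4)]
```

View pics/scene_c.png

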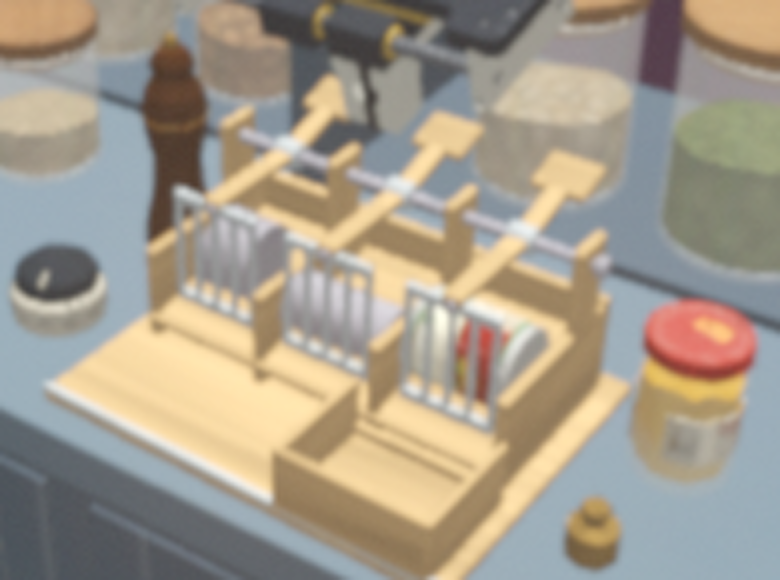

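Call:
move_arm(
  deltas=[
    {"dp": [-36,10,3],"rotation": [0,0,0]},
    {"dp": [-36,10,3],"rotation": [0,0,0]},
    {"dp": [-36,10,3],"rotation": [0,0,0]},
    {"dp": [-36,10,3],"rotation": [0,0,0]},
    {"dp": [-33,10,0],"rotation": [0,0,0]},
  ],
)

```text
t: 7.78
eef_pos: [0.6453, 0.0096, 0.2599]
ee_rot: [-1.567, 0.259, -2.917]
force: [0.2, -0.0, 0.6]
width: 0.0005
```

```bash
python3 go.py 74 -88 155 15
```

```text
t 7.78 rack pos mm [ 68.2 -88.2 259.9] F rack [ 0.2 -0.1  0.6] w 0.0 q [ 0.34  0.14 -0.25  0.04 -0.92  1.44]
dp tool mm [ 21.2 102.9  -0.6] turn deg [-0.2  0.2  0.2]
```

Call:
move_arm(
  deltas=[
    {"dp": [2,30,0],"rotation": [0,0,0]},
    {"dp": [3,30,0],"rotation": [0,0,0]},
    {"dp": [3,25,0],"rotation": [0,0,0]},
    {"dp": [0,0,0],"rotation": [0,0,0]},
  ],
)

```text
t: 8.12
eef_pos: [0.6703, 0.0135, 0.1654]
ee_rot: [-1.565, 0.248, -2.918]
force: [-0.8, -0.5, -0.9]
width: 0.0002
```

```bash
python3 go.py 79 -88 108 15; python3 tray.py d;python3 - <<'E'
from station import arm
import cv2
f=arm.grab_frame("wrist");cv2.imwrite("pics/w2.png",f["pixels"][:,:,::-1])
E
```

```text
t 8.12 rack pos mm [ 93.5 -89.9 165.4] F rack [-0.9 -0.3 -0.9] w 0.0 q [ 0.33  0.26 -0.32  0.05 -0.74  1.44]
dp tool mm [28.1 52.1 -2.2] turn deg [-0.3  0.1  0.8]
top tray walls [(-0.141, 15), (-0.139, 21), (-0.137, 32), (-0.135, 14)]
scene tray walls [(-0.141, 51), (-0.139, 28), (-0.137, 18), (-0.135, 4), (-0.039, 47), (-0.037, 32), (-0.035, 13), (-0.033, 4)]
```

View pics/scene_d.png

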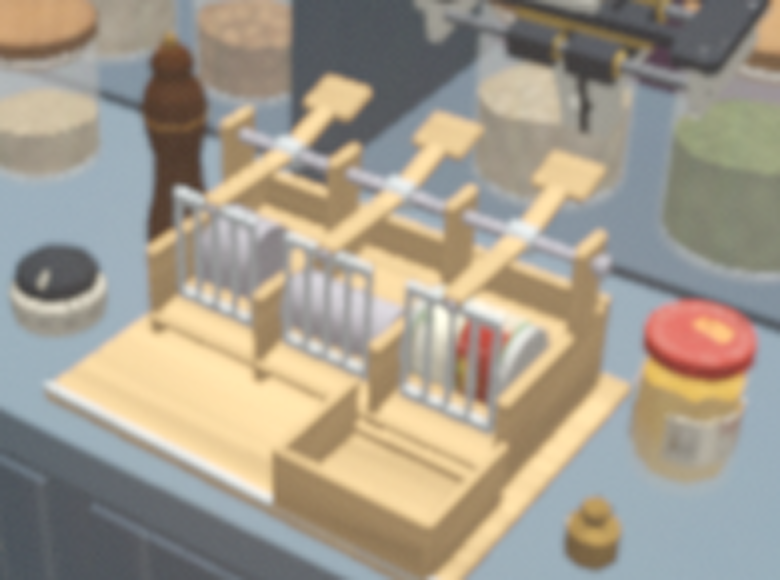

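View pics/w2.png

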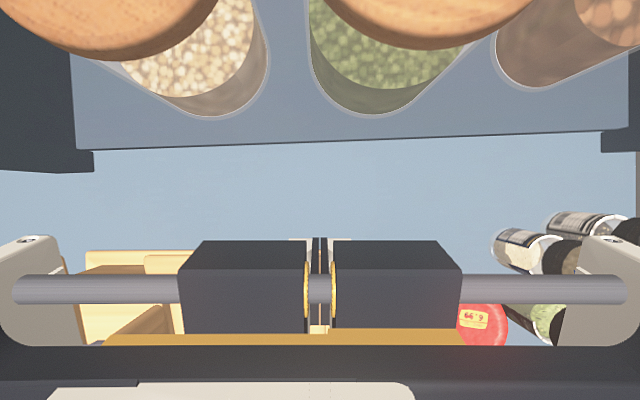

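Call:
move_arm(
  deltas=[
    {"dp": [14,0,-2],"rotation": [0,0,0.6]},
    {"dp": [3,6,0],"rotation": [0,0,0]},
    {"dp": [0,0,0],"rotation": [0,0,0]},
  ],
)

```text
t: 8.52
eef_pos: [0.6606, 0.0132, 0.1694]
ee_rot: [-1.564, 0.276, -2.915]
force: [-0.9, -0.2, -1.1]
width: 0.0003
```

```bash
python3 go.py 79 -88 108 15
```

```text
t 8.52 rack pos mm [ 83.9 -88.1 169.4] F rack [-1.  -0.  -1.1] w 0.0 q [ 0.34  0.23 -0.37  0.06 -0.7   1.42]
dp tool mm [21.5 57.7 -0.6] turn deg [-0.3  0.3 -0.8]
```

Call:
move_arm(
  deltas=[
    {"dp": [5,12,0],"rotation": [0,0,-0.6]},
    {"dp": [3,12,0],"rotation": [0,0,0]},
    {"dp": [3,6,0],"rotation": [0,0,0]},
    {"dp": [0,0,0],"rotation": [0,0,0]},
  ],
)

```text
t: 8.85
eef_pos: [0.6621, 0.0134, 0.1443]
ee_rot: [-1.564, 0.277, -2.913]
force: [-1.2, 0.5, -0.2]
width: 0.0004
```

```bash
python3 go.py 79 -88 108 15
```

```text
t 8.85 rack pos mm [ 85.4 -88.2 144.3] F rack [-1.1  0.7 -0.2] w 0.0 q [ 0.34  0.26 -0.4   0.06 -0.64  1.42]
dp tool mm [16.1 33.1 -0.5] turn deg [-0.3  0.4 -0.9]
```

Call:
move_arm(
  deltas=[
    {"dp": [7,4,0],"rotation": [0,0,-0.6]},
    {"dp": [4,9,0],"rotation": [0,0,0]},
    {"dp": [3,8,0],"rotation": [0,0,0]},
  ],
)

```text
t: 9.1
eef_pos: [0.6602, 0.0129, 0.1266]
ee_rot: [-1.563, 0.279, -2.911]
force: [-0.6, -0.6, 6.0]
width: 0.0005
```

```bash
python3 go.py 79 -88 108 15
```

```text
t 9.1 rack pos mm [ 83.4 -88.3 126.6] F rack [-0.7 -0.5  6. ] w 0.0 q [ 0.34  0.27 -0.43  0.07 -0.6   1.41]
dp tool mm [ 9.4 16.7 -0.4] turn deg [-0.3  0.5 -1. ]
```

Call:
move_arm(
  deltas=[
    {"dp": [5,9,0],"rotation": [0,0,0]},
    {"dp": [4,9,0],"rotation": [0,0,0]},
    {"dp": [1,4,0],"rotation": [0,0,0]},
  ],
)

```text
t: 9.35
eef_pos: [0.6606, 0.0128, 0.1078]
ee_rot: [-1.561, 0.289, -2.908]
force: [-5.4, -1.6, 18.2]
width: 0.0002
```

```bash
python3 go.py 79 -88 108 15; python3 tray.py e
```

```text
t 9.35 rack pos mm [ 83.8 -88.5 107.8] F rack [-5.7 -0.4 18.2] w 0.0 q [ 0.34  0.29 -0.46  0.08 -0.54  1.41]
dp tool mm [ 4.5 -1.6 -0.6] turn deg [-0.4  0.6 -1.6]
top tray walls [(-0.141, 13), (-0.139, 22), (-0.137, 30), (-0.135, 18)]
scene tray walls [(-0.141, 46), (-0.139, 34), (-0.137, 14), (-0.135, 5), (-0.039, 18), (-0.037, 24), (-0.035, 10), (-0.033, 5)]
```

View pics/scene_e.png

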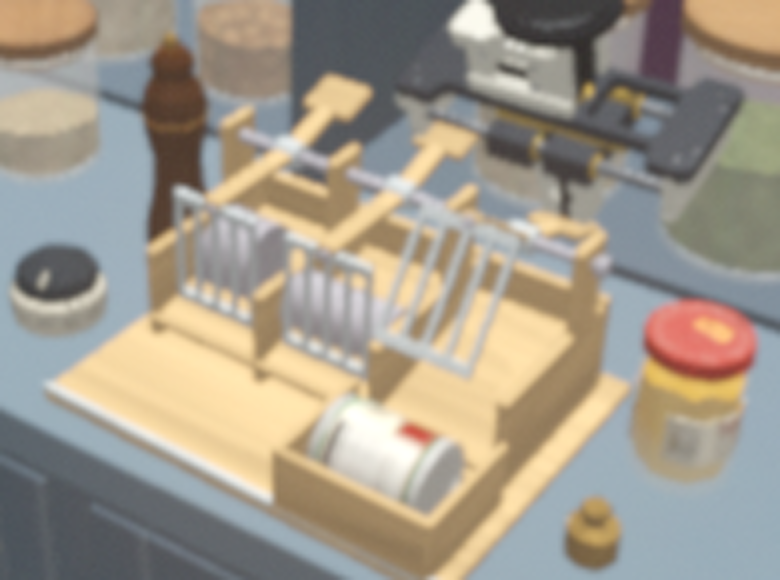

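The tin is in the tray (≈ 385,450) with the gate up (≈ 450,300). I hold briefly, then release.

Call:
move_arm(
  deltas=[
    {"dp": [0,-2,0],"rotation": [0,0,0]},
    {"dp": [0,0,0],"rotation": [0,0,0]},
    {"dp": [0,0,0],"rotation": [0,0,0]},
    {"dp": [0,0,0],"rotation": [0,0,0]},
  ],
)

```text
t: 9.78
eef_pos: [0.6625, 0.013, 0.1157]
ee_rot: [-1.56, 0.296, -2.907]
force: [-3.3, -0.4, 6.1]
width: 0.0006
```

Call:
move_arm(
  deltas=[
    {"dp": [-2,-8,0],"rotation": [0,0,0]},
    {"dp": [-2,-8,0],"rotation": [0,0,0]},
    {"dp": [-2,-8,0],"rotation": [0,0,0]},
    {"dp": [-2,-8,0],"rotation": [0,0,0]},
    {"dp": [-2,-8,0],"rotation": [0,0,0]},
  ],
)

```text
t: 10.2
eef_pos: [0.659, 0.0125, 0.1605]
ee_rot: [-1.56, 0.293, -2.907]
force: [0.1, -0.3, -0.3]
width: 0.0007
```

Call:
move_arm(
  deltas=[
    {"dp": [0,-20,0],"rotation": [0,0,0]},
    {"dp": [0,-30,0],"rotation": [0,0,0]},
    {"dp": [0,-30,0],"rotation": [0,0,0]},
    {"dp": [0,-20,0],"rotation": [0,0,0]},
    {"dp": [0,0,0],"rotation": [0,0,0]},
  ],
)

```text
t: 10.62
eef_pos: [0.6286, 0.0063, 0.2629]
ee_rot: [-1.56, 0.291, -2.907]
force: [0.4, 0.3, -0.4]
width: 0.0002
```

```bash
python3 go.py; python3 tray.py f
```

```text
t 10.62 rack pos mm [ 51.2 -87.7 262.9] F rack [ 0.4  0.2 -0.4] w 0.0 q [ 0.35  0.09 -0.31  0.06 -0.88  1.43]
top tray walls [(-0.141, 14), (-0.139, 21), (-0.137, 26), (-0.135, 20), (-0.041, 5), (-0.039, 4)]
scene tray walls [(-0.141, 50), (-0.139, 23), (-0.137, 14), (-0.135, 7), (-0.039, 24), (-0.037, 22), (-0.035, 10), (-0.033, 4)]
```

View pics/scene_f.png

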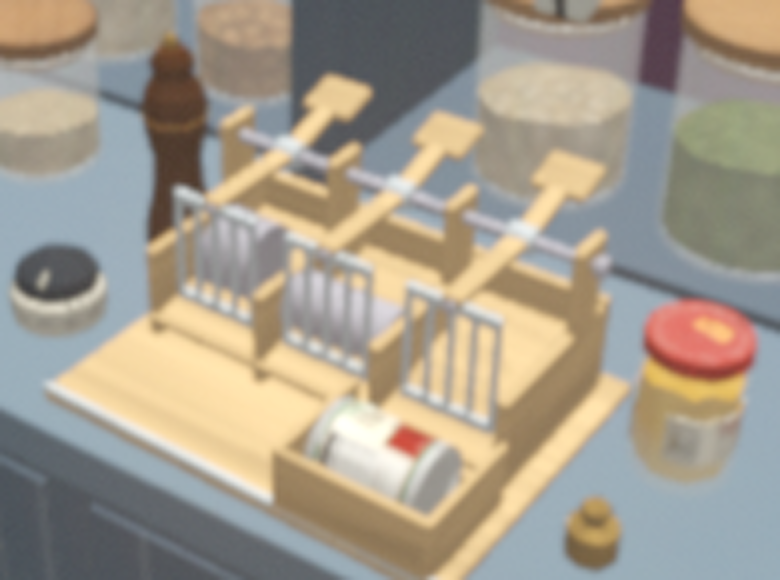

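View pics/top_f.png

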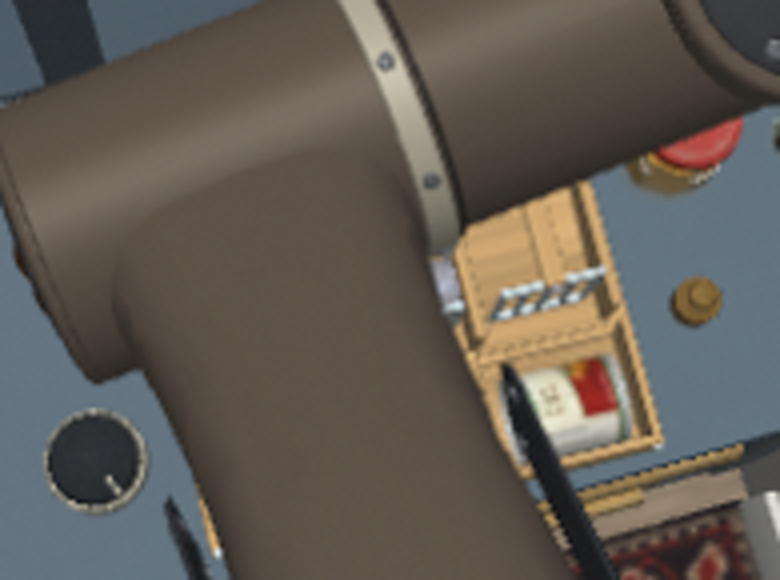

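Call:
move_arm(
  deltas=[
    {"dp": [0,0,0],"rotation": [0,0,0]},
    {"dp": [0,0,0],"rotation": [0,0,0]},
    {"dp": [0,0,0],"rotation": [0,0,0]},
    {"dp": [0,0,0],"rotation": [0,0,0]},
    {"dp": [0,0,0],"rotation": [0,0,0]},
  ],
)

```text
t: 11.13
eef_pos: [0.6261, 0.0062, 0.2538]
ee_rot: [-1.562, 0.279, -2.908]
force: [0.1, -0.3, -0.5]
width: 0.0006
```

Call:
move_arm(
  deltas=[
    {"dp": [0,0,0],"rotation": [0,0,0]},
    {"dp": [0,0,0],"rotation": [0,0,0]},
    {"dp": [0,0,0],"rotation": [0,0,0]},
    {"dp": [0,0,0],"rotation": [0,0,0]},
    {"dp": [0,0,0],"rotation": [0,0,0]},
  ],
)

```text
t: 11.55
eef_pos: [0.6259, 0.0061, 0.2517]
ee_rot: [-1.561, 0.276, -2.908]
force: [-0.2, 0.6, -0.3]
width: 0.0005
```

```bash
python3 go.py; python3 tray.py g; python3 - <<'E'
from h import *
a=load("scene_f.npz")["pixels"].astype(int);b=load("scene_g.npz")["pixels"].astype(int);z=load("scene0.npz")["pixels"].astype(int)
print("tray tin diff",abs(a-b)[240:285,328:390].mean()); 
for n,(r0,r1,c0,c1) in dict(timer=(205,235,260,290),mill=(155,205,294,314),jar=(222,272,415,450),weight=(272,295,398,418),othertins=(195,245,300,358),lemons=(160,215,180,245)).items(): print(n,abs(b-z)[r0:r1,c0:c1].mean().round(2))
E
```

```text
t 11.55 rack pos mm [ 48.5 -87.4 251.7] F rack [-0.1  0.6 -0.3] w 0.0 q [ 0.35  0.1  -0.32  0.05 -0.87  1.43]
top tray walls [(-0.141, 14), (-0.139, 23), (-0.137, 24), (-0.135, 21), (-0.041, 10), (-0.039, 9), (-0.037, 4)]
scene tray walls [(-0.141, 50), (-0.139, 22), (-0.137, 18), (-0.135, 7), (-0.039, 23), (-0.037, 25), (-0.035, 12), (-0.033, 6)]
tray tin diff 0.562962962962963
timer 1.23
mill 1.94
jar 1.3
weight 1.38
othertins 1.78
lemons 1.46
```

View pics/scene_g.png

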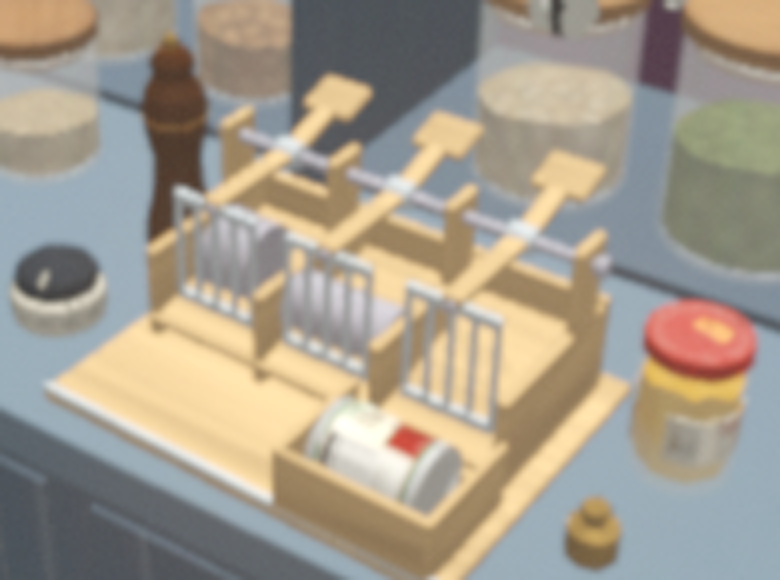

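The tin lies still in the tray (≈ 385,455), the gate is shut (≈ 450,355), and everything else is unmoved.

```bash
python3 -c "
from station import arm
print(arm.job_done())"
```

```text
the job is handed in; nothing more can be done
None
```

The labelled tin is out of the right lane and lying still in the catch tray, with its gate shut again. I handed the job in at about 11.6 s of the 48 s allowed.

- **Tray:** I pushed it right with closed fingertips. The first push went about 3 mm too far (-91 mm), so I nudged it back from inside against its left wall. The last scene camera view puts its centre at about -88 mm, matching the lane centre. The top view could see only part of the tray by then, but its wall position agreed to within about 1–2 mm.
- **Lever:** I pressed the right lane's paddle to its stop, with a peak of about 18 N up at the wrist. The tin rolled out under the lifted gate, and I let the lever come back up.
- **Last checks:** The lever is back at rest. The other two tins are still behind their gates. The mill, timer, jar, weight and lemons show no visible change from the first picture. The arm was clear of everything, with force readings near zero. No check failed.

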